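# Make up the fire warden's grab tray

### The arm

A 7-joint arm with a two-finger parallel gripper is mounted at the origin on the work surface. World frame = base frame: x ahead of the robot, y to its left, z up, the work surface at z = 0. Lengths are in m, angles in rad, forces in N, time in s.
With the tool pointing down it reaches from about 0.4 to 0.85 m from the base axis. Payload 6.9 kg.
Tool frame: the origin (TCP) lies at the very end of the fingers, on their centre line; the grasp point (between the pads) lies 19 mm behind it; x points along the fingers, z is the direction in which the jaws open and shut, and the axes are right-handed (so a half turn about x gives the same grasp; the last joint's range is limited). The gripper opens to 85 mm and grips with 20 to 120 N. Pads are 22 mm wide; open, the fingers measure 114 mm over their backs; the gripper's body (76 mm by 85 mm) begins 54 mm behind the grasp point. The pads swing forward as they close: fully open they stand 13 mm farther back than shut.
Start: joints at [1.252, 0.507, -0.238, 1.5, 0.126, 1.149, -0.155], TCP at [0.257, -0.57, 0.231] pointing down, gripper open.
Joint ranges: [-3.08, 3.08], [-0.24, 2.05], [-1.43, 1.35], [0, 2.5], [-1.52, 4.66], [0.17, 1.96], [-2.89, 2.89]. Speed limits (rad/s): [2.39, 2.39, 3.14, 3.14, 3.14, 3.14, 3.14].

### API

Orientations are given as a 3x3 rotation matrix whose columns are the frame's x, y, z axes.
In Python, from workcell import env gives the robot as it stands. Calls block until the motion is done:
- env.movep(position, orientation): joint-space move of the TCP to a pose.
- env.line_to(position, vel=0.15, ori=None, stop_force=None): straight line of the TCP; ori=None keeps the orientation; vel is the mean speed in m/s. With stop_force (N) it stops when the force on the tool has changed by that much, and returns True; else False.
- env.movej(angles): joint-space move.
- env.open_gripper() and env.close(squeeze=None): open the fingers fully, or close them until they stop; squeeze is the grip in N (None keeps the last).
- env.hold(seconds).
- env.ik(position, orientation): joint angles nearest the present ones, or None.
- env.camera(name): name is "side" or "top" or "wrist"; returns (picture, depth): 384x512x3 uint8, red, green, blue; 384x512 float32, m along the optical axis (not along the pixel's ray), 0 where there is no reading.
- env.camera_model(name): a dict with "camera_matrix" (3x3 intrinsics, pixels), "world_to_cam" (4x4, takes a point from world to camera coordinates). Camera axes: x right, y down, z forward; pixel columns grow to the right and rows downward; lengths in m; the calibration is good to about 2 mm. A picture is of the moment at which its call begins: read the wrist's pose just before it. camera_model takes no time and is no camera call; for the wrist camera it gives the pose at the moment of the call.
A pose or a line that the arm cannot do raises env.Unreachable and nothing moves.
- env.finish_job(): hands the job in, once; it reports no verdict.
Trained networks look in the newest picture that a camera, given by its name, has taken for a name from the list of things; names that differ only in an ending like _2 or _b are one class to them, and where a whole thing is asked for, a point or a joint stands for the part that bears it (a point fixed in the world has none). Each returns a list of dicts, best first, with "score" (0 to 1); they miss things now and then, are a little off and sometimes report something else, mostly with a low value. They report only what shows in the picture. A call takes as long as a camera call. They do not tell look-alikes from the thing itself.
- env.look_for(camera, thing): "box" ([centre column, centre row, width, height] in pixels, round what is visible of it).
- env.trace(camera, thing): "mask" (384x512 bool, what is visible of it) and "box" ([centre column, centre row, width, height] in pixels, round what is visible of it).
- env.landmark_of(camera, thing): "point" ([column, row] in pixels: a listed point, or the origin of a listed thing).
Readings, each from a call of its own:
- env.get_clock(): time.
- env.get_q(): joint angles.
- env.get_joint_vel(): joint speeds.
- env.get_tau(): joint torques, N m.
- env.get_tcp_pos(): TCP position.
- env.get_tool_rot(): TCP orientation.
- env.get_force(): force on the tool from outside, world axes, zero at the start.
- env.get_ft_torque(): the same for the moment, N m.
- env.get_grip_width(): finger opening in m.
Only numpy, scipy, OpenCV 4.12 (cv2) and the standard library are available. Lean on these libraries where they do the work, as an engineer would, in place of code of your own. Each camera call takes 0.05 s, during which the arm holds its last target. There are 200 camera calls.

### The job

Make up the fire warden's grab tray: lay the torch in the empty oblong dish with its lens towards the tray's handle, the tally counter window up in the round dish, the whistle on its side in the square dish, and the brass key with its eye down over the post and the whole key flat in that dish. The plain pencil tube and the pocket ashtray only look like kit: leave them where they lie.

Things in the scene. Friction and masses are not known exactly. Their poses are not given: they have to be found in the camera images.
- torch_mid (a point): Aluminium pocket torch lying on its side, 98 long. Round knurled barrel 26 diameter and 60 long, a six-sided tail cap (32 across flats, 8 long) at one end and a longer six-sided lamp head (32 across flats, 30 long, with glass lens and a black rubber button) at the other. Origin: middle of the barrel's length (where to grip), on the axis, 16 above the shelf as it lies. x points along the axis to the lens, whose end is at +60; the tail end is at -38.
- tally_mid (a point): Hand tally counter lying on its back: chrome round drum 46 diameter, 28 tall, dark window with four small white wheels on top, thumb lever on one side (+x, reaching 31 from the centre) and wire finger ring on the other (-x, reaching 38). Both stand 2 to 10 above mid-height; the drum is clear for fingers at +y and -y. Origin: drum centre, half-way up (14). z up.
- whistle_mid (a point): Chrome pea whistle lying on its side: round barrel 24 diameter, 20 tall, axis upright, with a square mouthpiece (10 wide) that leaves the barrel along +x, offset to -y, and ends 32 from the barrel's centre; tiny lanyard ring at -x reaching 19. Origin: barrel centre, half-way up (10); z up. The barrel can be gripped along y.
- key_eye (a point): Brass hook-eye key lying flat, 9 thick, 95 long: a ring eye (45 outside, 27 inside diameter) at one end, a flat-sided shank 10 wide, and a small hooked bit that turns back to +y at the other end. Origin: centre of the eye, half-way up (4.5). x points from the eye along the shank to the bit; bare shank from +23 to +55, balance point near +24, grip at about +36; far end at +72.
- pencil_tube_mid (a point): Look-alike of the torch, stays where it is: plain six-sided aluminium pencil tube, 100 long, 28 across flats, the same section from end to end, lying down. Origin: its centre, 14 up; x along it.
- pocket_ashtray_mid (a point): Look-alike of the tally counter, stays where it is: round zinc pocket ashtray, 46 diameter, 22 tall, plain domed lid, small hinge and catch, no window. Origin: its centre, half-way up.
- oblong_dish_floor (a point): Oblong empty dark steel dish in the grab tray (for the torch), 120 along x by 88 along y, walls 3 thick standing 5 above its floor. Origin: centre of the top of its floor, 5 above the shelf; z up. x points to the tray's handle end. The tray is a shallow aluminium tray 258 by 194 with rim 12 high and a bow handle on one short end; four dishes fill it, two by two, in any order, all turned the same way and fixed.
- round_dish_floor (a point): Round dark steel dish in the tray (for the tally counter), 88 outside, about 81 inside, wall standing 5 above its floor. Origin: centre of the top of its floor, 5 above the shelf; z up.
- square_dish_floor (a point): Square dark steel dish in the tray (for the whistle), 88 by 88, walls 3 thick standing 5 above its floor. Origin: centre of the top of its floor, 5 above the shelf; z up.
- key_post (a point): Upright steel post, 9 diameter with a flat bright washer at its foot, standing 24 above the floor of the second oblong dish (120 along x by 88, walls 5 above its floor), near that dish's end towards the tray handle. Origin: foot of the post on the dish floor, 5 above the shelf. x points to the tray's handle end: the dish runs from -82 to +32 inside along x, 41 to either side.
Mind the look-alikes: they are no part of the job. What is shaped like the part that bears torch_mid but brown or red is not meant. Leave any red look-alike of the part that bears key_eye alone.

How it is judged:
At the end, for the whole second after the job is handed in: All flat on their dish floors, at rest: torch along the oblong dish (0.3 rad), lens to the handle; tally window up within 22 mm of the round dish's centre; whistle barrel within 32 mm of the square dish's centre; key's eye round the post. Pencil tube and ashtray moved under 30 mm (x of torch_mid in the frame of oblong_dish_floor between -0.026 and -0.001 m and y of torch_mid in the frame of oblong_dish_floor between -0.03 and 0.03 m and z of torch_mid in the frame of oblong_dish_floor between 0.008 and 0.022 m and angle between the x axis of torch_mid and the x axis of oblong_dish_floor, either way round below 0.3 rad and angle between torch_mid's own x axis and vertical between 1.5308 and 1.6108 rad and horizontal distance between tally_mid and round_dish_floor below 0.022 m and angle between each of tally_mid, whistle_mid's own z axis and vertical below 0.08 rad and z of tally_mid in the frame of round_dish_floor between 0.008 and 0.018 m and x of whistle_mid in the frame of square_dish_floor between -0.032 and 0.032 m and y of whistle_mid in the frame of square_dish_floor between -0.032 and 0.032 m and z of whistle_mid in the frame of square_dish_floor between 0.005 and 0.014 m and horizontal distance between key_eye and key_post below 0.013 m and angle between key_eye's own z axis and vertical below 0.05 rad and z of key_eye in the frame of key_post between 0.001 and 0.009 m and distance of each of pencil_tube_mid, pocket_ashtray_mid from where it was at the start of the episode below 0.03 m and linear speed of each of torch, tally, whistle, key below 0.02 m/s and angular speed of each of torch, tally, whistle, key below 0.2 rad/s); the robot touches nothing.
It fails at once if the pencil tube or the pocket ashtray is shifted by more than 30 mm (distance of any of pencil_tube_mid, pocket_ashtray_mid from where it was at the start of the episode above 0.03 m).
It also fails if it takes over 96 s, if anything falls off the work surface, if the arm or the gripper's body presses on something with over 40 N, if the wrist force passes 120 N, or if a joint passes its speed limit or range.

## Working session

There is one attempt and no reset: what is moved stays moved. The work goes in short steps, each a Python script; the robot and the scene stay as the last script left them, time stands still between calls to the robot, and variables do not carry over. Pictures are saved under pics/ and viewed, about 12 in all and at most 16, crops included, and the job is handed in when it is done.

```bash
mkdir -p pics; cat > h.py <<'E'
import numpy as np, cv2
from workcell import env
T=["torch_mid","tally_mid","whistle_mid","key_eye","pencil_tube_mid","pocket_ashtray_mid","oblong_dish_floor","round_dish_floor","square_dish_floor","key_post"]
def ray(cam,uv,z,M=None):
    M=M or env.camera_model(cam); K=np.array(M["camera_matrix"]);W=np.array(M["world_to_cam"])
    R,t=W[:3,:3],W[:3,3]; o=-R.T@t; d=R.T@np.linalg.inv(K)@np.array([uv[0],uv[1],1.])
    return o+d*(z-o[2])/d[2]
def save(name,im,box=None,s=1.5):
    if box: c0,r0,c1,r1=box; im=im[r0:r1,c0:c1]
    cv2.imwrite("pics/"+name,cv2.resize(im[:,:,::-1],None,fx=s,fy=s,interpolation=cv2.INTER_CUBIC))
E
ls; python3 - <<'E'
from h import *
Z=dict(zip(T,[.016,.014,.010,.0045,.014,.011,.005,.005,.005,.005]))
for cam in("top","side"):
    im,d=env.camera(cam); save(cam+"0.png",im)
    print(cam,np.round(env.camera_model(cam)["world_to_cam"],3).tolist())
    for t in T:
        for r in env.landmark_of(cam,t)[:4]:
            print(t,round(r["score"],2),np.round(r["point"]),np.round(ray(cam,r["point"],Z[t]),3))
print(env.get_clock())
E
```

```text
h.py
pics
top [[-0.002, -1.0, 0.005, 0.042], [-0.99, 0.002, -0.138, 0.471], [0.138, -0.005, -0.99, 1.228], [0.0, 0.0, 0.0, 1.0]]
torch_mid 0.85 [354. 135.] [ 0.631 -0.229  0.016]
torch_mid 0.65 [404. 273.] [ 0.239 -0.356  0.016]
tally_mid 0.68 [197. 226.] [0.37  0.219 0.014]
whistle_mid 0.61 [162. 179.] [0.504 0.321 0.01 ]
key_eye 0.71 [118. 176.] [0.515 0.45  0.004]
key_eye 0.58 [ 83. 195.] [0.46  0.546 0.004]
pencil_tube_mid 0.83 [400. 220.] [ 0.385 -0.35   0.014]
pocket_ashtray_mid 0.79 [354. 221.] [ 0.383 -0.223  0.011]
pocket_ashtray_mid 0.36 [262. 158.] [0.566 0.038 0.011]
oblong_dish_floor 0.93 [301. 159.] [ 0.562 -0.077  0.005]
round_dish_floor 0.7 [259. 121.] [0.676 0.044 0.005]
square_dish_floor 0.62 [259. 155.] [0.574 0.044 0.005]
key_post 0.72 [293. 125.] [ 0.664 -0.055  0.005]
side [[-0.958, -0.287, -0.007, 0.444], [-0.187, 0.64, -0.745, 0.118], [0.218, -0.712, -0.667, 1.183], [0.0, 0.0, 0.0, 1.0]]
torch_mid 0.73 [229. 156.] [ 0.62  -0.209  0.016]
torch_mid 0.48 [269. 129.] [ 0.518 -0.439  0.016]
torch_mid 0.46 [330. 145.] [ 0.248 -0.394  0.016]
tally_mid 0.67 [258. 249.] [0.381 0.214 0.014]
whistle_mid 0.6 [206. 269.] [0.506 0.322 0.01 ]
whistle_mid 0.51 [206. 178.] [ 0.661 -0.057  0.01 ]
key_eye 0.51 [193. 343.] [0.455 0.532 0.004]
pencil_tube_mid 0.54 [296. 146.] [ 0.382 -0.348  0.014]
pocket_ashtray_mid 0.47 [289. 166.] [ 0.38  -0.214  0.011]
oblong_dish_floor 0.56 [231. 182.] [ 0.565 -0.072  0.005]
round_dish_floor 0.8 [196. 196.] [0.658 0.038 0.005]
round_dish_floor 0.71 [234. 179.] [ 0.562 -0.09   0.005]
round_dish_floor 0.26 [295. 148.] [ 0.382 -0.347  0.005]
square_dish_floor 0.87 [217. 202.] [0.579 0.045 0.005]
key_post 0.85 [208. 178.] [ 0.654 -0.066  0.005]
1.1
```

View pics/top0.png

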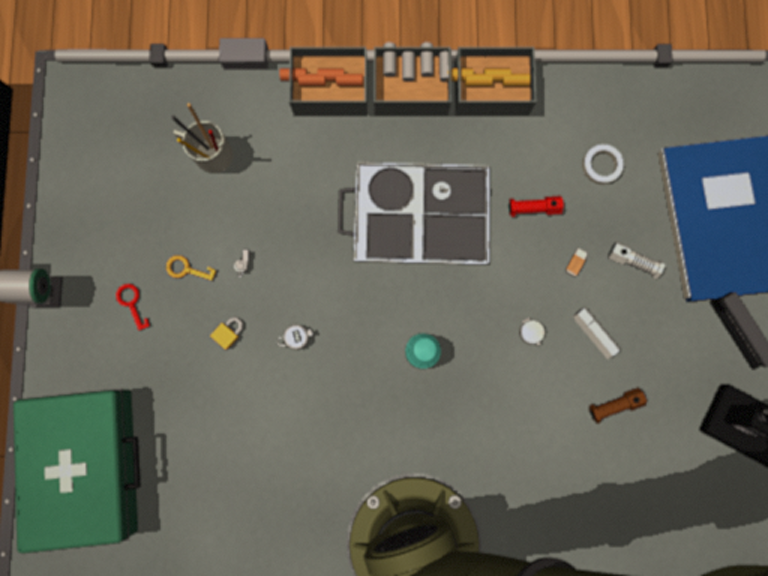

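View pics/side0.png

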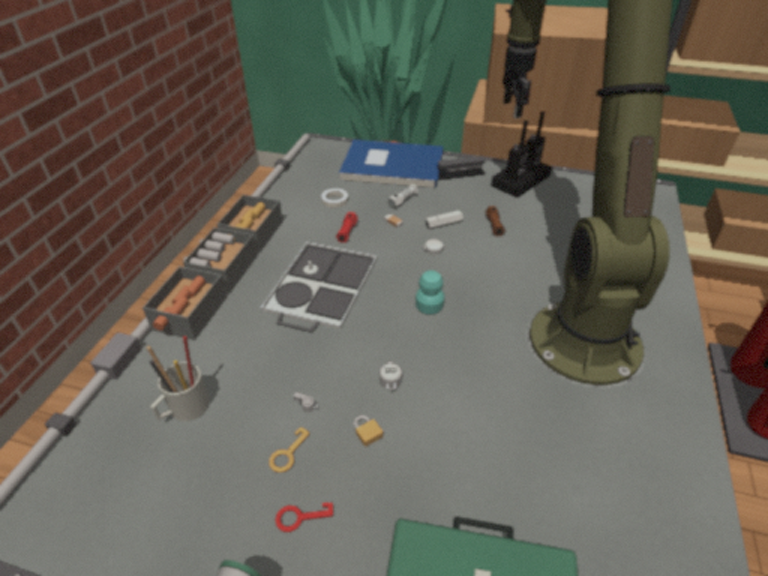

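The torch is the silver one at about (637,260) in the top view, with its head to the left. The tray's handle points to +y. The brass key is at (190,267) and the red one at (132,305). Next I look closer with the wrist camera.

```bash
cat >> h.py <<'E'
def ori(a):
    z=np.array([np.cos(a),np.sin(a),0]); x=np.array([0,0,-1.]); return np.stack([x,np.cross(z,x),z],1)
def go(x,y,z,a): # yaw of jaw axis mod pi: choose smaller last joint excursion
    best=None
    for k in(0,np.pi):
        q=env.ik([x,y,z],ori(a+k))
        if q is not None:
            c=np.abs(np.array(q)-env.get_q()).max()
            if best is None or c<best[0]: best=(c,a+k)
    if best is None: raise Exception("unreach")
    env.movep([x,y,z],ori(best[1])); return best[1]
def look(name,things,Z,s=1.5):
    M=env.camera_model("wrist"); im,d=env.camera("wrist"); save(name,im,s=s)
    np.savez("pics/"+name+".npz",im=im,d=d,K=M["camera_matrix"],W=M["world_to_cam"])
    for t,z in zip(things,Z):
        for r in env.landmark_of("wrist",t)[:3]:
            print(t,round(r["score"],2),np.round(r["point"]),np.round(ray("wrist",r["point"],z,M),4))
    return M,im,d
E
python3 - <<'E'
from h import *
p=ray("top",(425,173),.016); print(p, ray("top",(127,179),.004))
print(np.round(env.get_tool_rot(),2).tolist(), np.round(env.get_tcp_pos(),3))
go(p[0]-.03,p[1]+.02,.32,0.0)
M,im,d=look("w1.png",["torch_mid","pencil_tube_mid"],[.016,.014])
W=np.array(M["world_to_cam"]); print(np.round(-W[:3,:3].T@W[:3,3]-env.get_tcp_pos(),3),np.round(W[2,:3],2))
print(np.round(env.get_q(),2),env.get_clock())
E
```

```text
[ 0.51965086 -0.42818444  0.016     ] [0.50564191 0.42330966 0.004     ]
[[0.0, 0.91, 0.41], [-0.0, 0.41, -0.91], [-1.0, 0.0, 0.0]] [ 0.257 -0.57   0.231]
torch_mid 0.92 [345.  26.] [ 0.6187 -0.2237  0.016 ]
torch_mid 0.71 [272. 163.] [ 0.5142 -0.4288  0.016 ]
torch_mid 0.59 [103. 125.] [ 0.2385 -0.3639  0.016 ]
pencil_tube_mid 0.58 [187. 114.] [ 0.3764 -0.3477  0.014 ]
[0.001 0.079 0.143] [-0.   -0.3  -0.95]
[ 0.98  0.51 -0.57  1.3   0.27  1.4   0.42] 2.3917
```

View pics/w1.png

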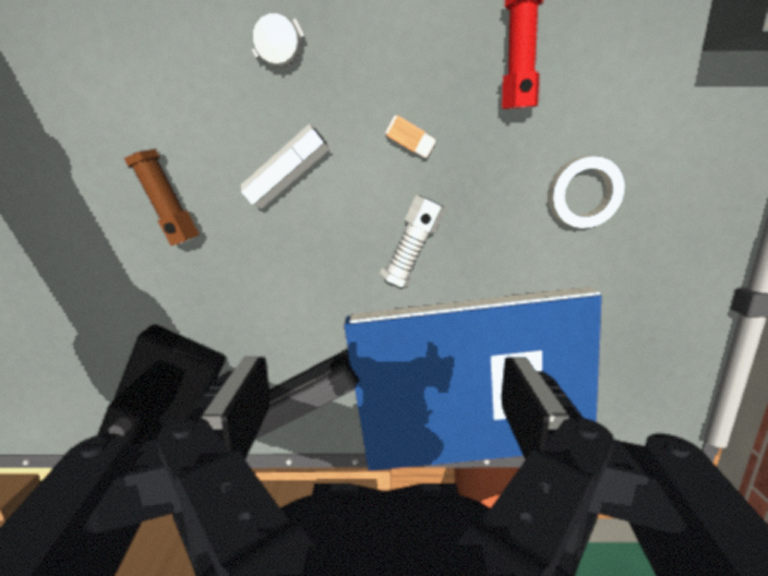

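```bash
cat >> h.py <<'E'
def pick(x,y,z,a,squeeze,app=.10,up=.22):
    a=go(x,y,app,a); hit=env.line_to([x,y,z],vel=.12,stop_force=12); env.close(squeeze)
    p=env.get_tcp_pos(); w=env.get_grip_width(); print("pick hit",hit,np.round(p,4),"w",round(w,4))
    env.line_to([x,y,up],vel=.25); print("w after",round(env.get_grip_width(),4),"t",env.get_clock()); return a
E
python3 - <<'E'
from h import *
f=np.load("pics/w1.png.npz"); M=dict(camera_matrix=f["K"],world_to_cam=f["W"])
h=ray("wrist",(430/1.5,202/1.5),.024,M); t=ray("wrist",(394/1.5,279/1.5),.024,M); print(h,t,np.linalg.norm(h-t))
m=ray("wrist",(272,163),.016,M); ax=np.arctan2(*(h-t)[1::-1]); print("axis",ax)
c=t+(h-t)*38/98; print(m,c); p=(m+c)/2
a=pick(p[0],p[1],.003,ax+np.pi/2,50)
print("lens yaw, jaw yaw",ax,a)
# look at tray
go(.62,-.12,.30,0.0)
look("w2.png",["oblong_dish_floor","round_dish_floor","square_dish_floor","key_post"],[.005]*4)
print(env.get_clock(),env.get_q())
E
```

```text
[ 0.53758417 -0.37997105  0.024     ] [ 0.49915945 -0.46665284  0.024     ] 0.09481662066789491
axis 1.153540741775231
[ 0.51503881 -0.42827892  0.016     ] [ 0.51405883 -0.43304153  0.024     ]
pick hit False [ 0.5148 -0.4309  0.0035] w 0.0242
w after 0.0242 t 5.8417
lens yaw, jaw yaw 1.153540741775231 5.865929722159921
oblong_dish_floor 0.85 [226. 125.] [ 0.5725 -0.078   0.005 ]
round_dish_floor 0.84 [283.  38.] [0.6593 0.0451 0.005 ]
square_dish_floor 0.97 [219.  40.] [0.5658 0.0436 0.005 ]
key_post 0.8 [283. 111.] [ 0.6623 -0.0556  0.005 ]
key_post 0.67 [253. 256.] [ 0.6139 -0.316   0.005 ]
7.3667 [ 0.49780003  0.51668169 -0.59906231  1.35867543  0.289357    1.35387363
 -0.10418821]
```

View pics/w2.png

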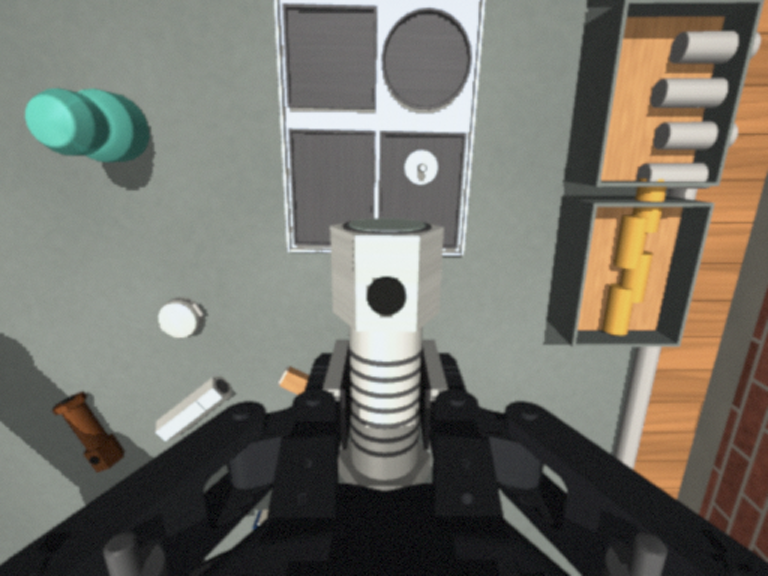

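```bash
python3 - <<'E'
from h import *
f=np.load("pics/w2.png.npz"); M=dict(camera_matrix=f["K"],world_to_cam=f["W"])
q=[ray("wrist",np.array(c)/1.5,.010,M) for c in((290,132),(378,132),(379,246),(296,247),(286,5),(376,6),(376,111),(288,108),(463,135),(460,249),(382,247),(383,131))]
for p in q: print(np.round(p,4))
print("oblong",np.mean(q[:4],0),"square",np.mean(q[4:8],0),"post dish",np.mean(q[8:],0))
rc=[ray("wrist",np.array(c)/1.5,.010,M) for c in((427,9),(427,113),(382,60),(471,60))]; print("round",np.mean(rc,0),np.round(rc,3).tolist())
E
```

```text
[ 0.5249 -0.0222  0.01  ]
[ 0.6137 -0.0224  0.01  ]
[ 0.6138 -0.1398  0.01  ]
[ 0.5226 -0.1406  0.01  ]
[0.5294 0.0879 0.01  ]
[0.6127 0.0869 0.01  ]
[ 0.6118 -0.0029  0.01  ]
[5.246e-01 1.000e-04 1.000e-02]
[ 0.6996 -0.0255  0.01  ]
[ 0.703  -0.1434  0.01  ]
[ 0.6171 -0.1409  0.01  ]
[ 0.6187 -0.0215  0.01  ]
oblong [ 0.56876211 -0.08125564  0.01      ] square [0.56964014 0.0430235  0.01      ] post dish [ 0.65959675 -0.08283625  0.01      ]
round [0.660997   0.04096783 0.01      ] [[0.66, 0.084, 0.01], [0.663, -0.005, 0.01], [0.618, 0.042, 0.01], [0.703, 0.042, 0.01]]
```

```bash
cat >> h.py <<'E'
def place(x,y,z,a,app=.10,lift=.003):
    a=go(x,y,app,a); hit=env.line_to([x,y,z],vel=.10,stop_force=8); p=env.get_tcp_pos(); print("place hit",hit,np.round(p,4))
    if hit: env.line_to([x,y,p[2]+.001],vel=.05)
    env.open_gripper(); env.line_to([x,y,.25],vel=.3)
E
python3 - <<'E'
from h import *
place(.569,-.0945,.0085,0.0)
go(.40,.13,.30,0.0)
M,im,d=look("w3.png",["tally_mid","whistle_mid","key_eye"],[.014,.010,.0045])
print(env.get_clock(),env.get_q())
env.camera("top")
print([(round(r["score"],2),np.round(ray("top",r["point"],.021),4)) for r in env.landmark_of("top","torch_mid")])
E
```

```text
place hit True [ 0.5683 -0.0945  0.0084]
tally_mid 0.96 [240.  96.] [0.3766 0.2181 0.014 ]
tally_mid 0.22 [406. 203.] [0.6574 0.044  0.014 ]
tally_mid 0.22 [353. 200.] [0.566  0.0505 0.014 ]
whistle_mid 0.59 [332.  12.] [0.5086 0.3293 0.01  ]
key_eye 0.39 [348. 263.] [ 0.575  -0.0809  0.0045]
12.225 [ 0.27393832  0.16569548 -0.76005982  1.8652688   0.12342667  1.15919357
 -0.53095637]
[(0.9, array([ 0.5714, -0.0992,  0.021 ])), (0.81, array([ 0.2448, -0.3649,  0.021 ]))]
```

View pics/w3.png

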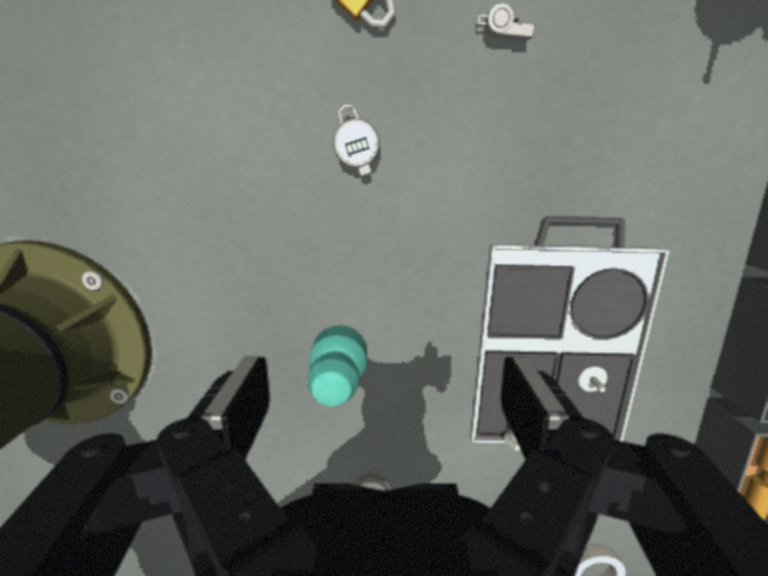

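```bash
python3 - <<'E'
from h import *
f=np.load("pics/w3.png.npz"); M=dict(camera_matrix=f["K"],world_to_cam=f["W"])
r=lambda c,z:ray("wrist",np.array(c)/1.5,z,M)
ring,lev,drum=r((346,106),.020),r((366,174),.020),r((357,142),.028); print(ring,lev,drum)
ax=np.arctan2(*(lev-ring)[1::-1]); print(ax)
a=pick(.3766,.2181,.001,ax+np.pi/2,40)
place(.661,.041,.007,0.0)
go(.50,.28,.30,0.0)
look("w4.png",["whistle_mid","key_eye"],[.010,.0045])
print(env.get_clock(),env.get_q())
E
```

```text
[0.36448709 0.2523816  0.02      ] [0.3828704  0.18870941 0.02      ] [0.37491743 0.21922398 0.028     ]
-1.2897218108347737
pick hit False [0.3768 0.218  0.0017] w 0.0447
w after 0.0448 t 15.675
place hit True [0.6599 0.0408 0.0069]
whistle_mid 0.78 [260. 126.] [0.5073 0.3218 0.01  ]
key_eye 0.77 [262.  41.] [0.5106 0.4424 0.0045]
20.8833 [-0.09394559  0.4373411  -0.71511931  1.51834394  0.29267925  1.29652861
 -0.8452954 ]
```

View pics/w4.png

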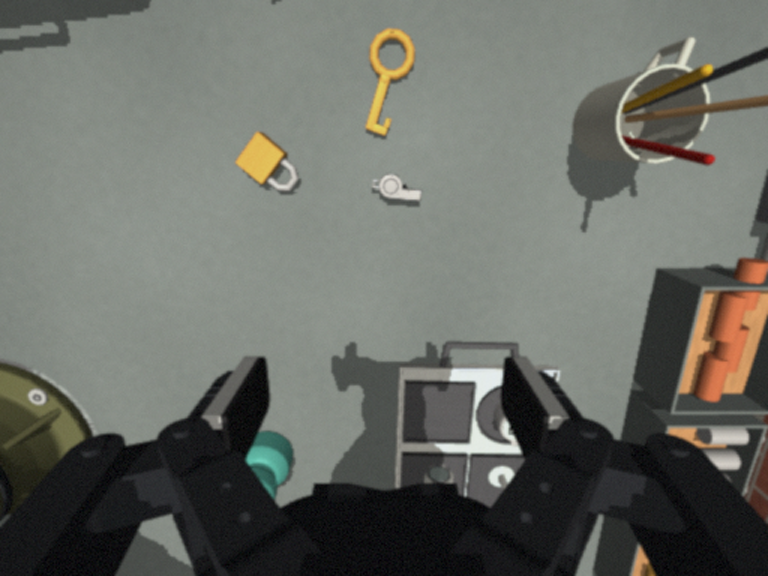

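```bash
python3 - <<'E'
from h import *
go(.50,.40,.20,0.0)
M,im,d=look("w5.png",["whistle_mid","key_eye"],[.010,.0045])
hsv=cv2.cvtColor(im,cv2.COLOR_RGB2HSV); m=cv2.inRange(hsv,(12,120,90),(35,255,255))
cs,h=cv2.findContours(m,cv2.RETR_CCOMP,cv2.CHAIN_APPROX_NONE)
for c,hh in zip(cs,h[0]):
    if cv2.contourArea(c)>150:
        e=cv2.fitEllipse(c); print("hole" if hh[3]>=0 else "outer",cv2.contourArea(c),np.round(e[0],1),np.round(e[1],1),np.round(ray("wrist",e[0],.0045,M),4),cv2.boundingRect(c))
print(env.get_clock())
E
```

```text
whistle_mid 0.6 [261. 223.] [0.5075 0.3222 0.01  ]
key_eye 0.94 [217.  44.] [0.4569 0.5422 0.0045]
key_eye 0.79 [261. 131.] [0.5074 0.4446 0.0045]
outer 808.0 [161.  201.8] [29.8 37.2] [0.3727 0.3511 0.0045] (141, 183, 40, 39)
outer 172.0 [486.5 187.1] [ 4.2 64.3] [0.8065 0.3718 0.0045] (457, 178, 55, 19)
outer 1290.0 [260.2 141.7] [33.  75.9] [0.5061 0.4318 0.0045] (243, 110, 38, 76)
hole 403.0 [262.8 127.8] [22.6 22.9] [0.5092 0.4488 0.0045] (251, 116, 24, 24)
21.7
```

View pics/w5.png

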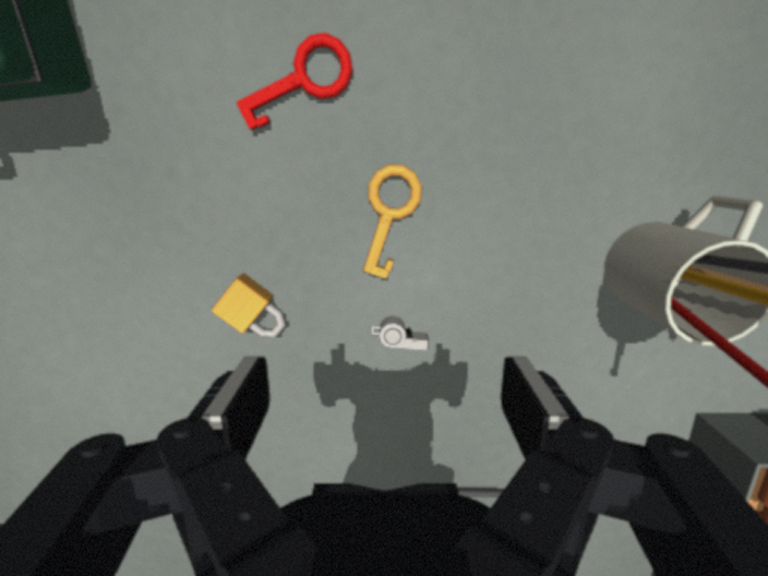

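```bash
python3 - <<'E'
from h import *
f=np.load("pics/w5.png.npz"); M=dict(camera_matrix=f["K"],world_to_cam=f["W"])
r=lambda c,z:ray("wrist",np.array(c)/1.5,z,M)
eye=ray("wrist",(262.8,127.8),.007,M); s=r((374,268),.009); ax=np.arctan2(*(s-eye)[1::-1]); print(eye,s,ax)
f=np.load("pics/w2.png.npz"); M2=dict(camera_matrix=f["K"],world_to_cam=f["W"])
post=ray("wrist",np.array((421,167))/1.5,.007,M2); print("post",post)
g=eye+.036*np.array([np.cos(ax),np.sin(ax),0])
a=pick(g[0],g[1],.001,ax+np.pi/2,60)
env.movep([.661,-.056-.036,.16],ori(a-ax-np.pi/2))
look("w6.png",["key_post","key_eye"],[.005,.12])
print(env.get_grip_width(),env.get_clock(),env.get_q())
E
```

```text
[0.5091238  0.44903648 0.007     ] [0.49211559 0.38473689 0.009     ] -1.8293888990639915
post [ 0.658151   -0.05660197  0.007     ]
pick hit False [0.5    0.4143 0.0013] w 0.0077
w after 0.0083 t 24.8667
key_post 0.64 [253. 147.] [ 0.6581 -0.0577  0.005 ]
key_eye 0.67 [255.  43.] [0.6604 0.0241 0.12  ]
0.0075688371873019805 26.95 [ 0.4610137   0.69098748 -0.66067867  1.47311915  0.44662658  1.1306335
 -0.27780465]
```

View pics/w6.png

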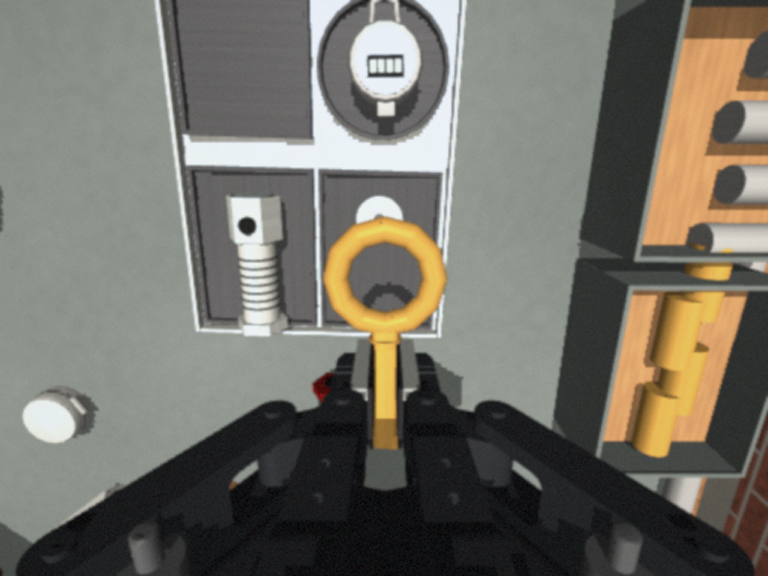

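```bash
python3 - <<'E'
from h import *
f=np.load("pics/w6.png.npz"); M=dict(camera_matrix=f["K"],world_to_cam=f["W"])
r=lambda c,z:ray("wrist",np.array(c)/1.5,z,M)
p=env.get_tcp_pos(); print(p, np.round(env.get_tool_rot(),3).tolist())
eye=r((385,276),.165); print("eye",eye, "post foot",r((380,218),.006))
t=[r(c,.021) for c in((254,196),(263,330))]; print("torch ends",t)
print("dish far/near",[r(c,.010) for c in((252,171),(258,322),(194,172),(316,172),(318,326),(202,326))])
print("tally",r((385,60),.033),"round", np.mean([r(c,.010) for c in((383,2),(383,140),(318,68),(446,68))],0))
print("postdish",np.mean([r(c,.010) for c in((321,173),(440,173),(434,333),(321,326))],0))
im=cv2.cvtColor(f["im"],cv2.COLOR_RGB2HSV)
m=cv2.inRange(im,(12,120,60),(35,255,255)); m[:,300:]=0
cs,h=cv2.findContours(m,cv2.RETR_CCOMP,cv2.CHAIN_APPROX_NONE)
for c,hh in zip(cs,h[0]):
    if cv2.contourArea(c)>300 and hh[3]>=0: print(cv2.fitEllipse(c), ray("wrist",cv2.fitEllipse(c)[0],.165,M))
E
```

```text
[ 0.66118708 -0.09050228  0.16025608] [[0.0, -0.002, 1.0], [0.0, 1.0, 0.002], [-1.0, 0.0, 0.0]]
eye [ 0.66173079 -0.05278751  0.165     ] post foot [ 0.65847113 -0.05574366  0.006     ]
torch ends [array([ 0.57162988, -0.03855431,  0.021     ]), array([ 0.56886583, -0.13943335,  0.021     ])]
dish far/near [array([ 0.56839081, -0.02233024,  0.01      ]), array([ 0.56193161, -0.13753047,  0.01      ]), array([ 0.52748137, -0.0231208 ,  0.01      ]), array([ 0.61341561, -0.02288744,  0.01      ]), array([ 0.60922427, -0.14087353,  0.01      ]), array([ 0.51719879, -0.14106074,  0.01      ])]
tally [0.66178938 0.04308221 0.033     ] round [0.66022096 0.04117111 0.01      ]
postdish [ 0.65774551 -0.08363053  0.01      ]
((256.26971435546875, 184.34112548828125), (46.51974105834961, 49.538299560546875), 91.45630645751953) [ 0.66151682 -0.05298049  0.165     ]
```

```bash
python3 - <<'E'
from h import *
x,y=.6588,-.094
R=env.get_tool_rot()
env.line_to([x,y,.05],vel=.15)
hit=env.line_to([x,y,.0065],vel=.06,stop_force=6); p=env.get_tcp_pos(); print(hit,np.round(p,4),np.round(env.get_force(),1))
if p[2]<.012:
    env.open_gripper(); env.line_to([x,y,.20],vel=.25)
    look("w7.png",["key_eye","key_post"],[.01,.005])
print(env.get_clock())
E
```

```text
True [ 0.6579 -0.094   0.0063] [-1.7 -0.4  5.3]
key_post 0.73 [257. 141.] [ 0.6578 -0.0603  0.005 ]
key_post 0.26 [178.  47.] [0.5691 0.0449 0.005 ]
30.3417
```

View pics/w7.png

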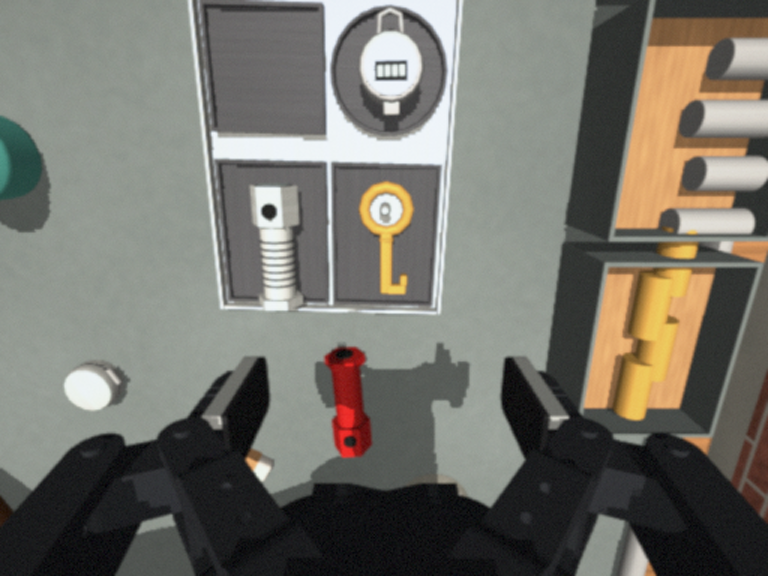

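```bash
python3 - <<'E'
from h import *
f=np.load("pics/w7.png.npz"); M=dict(camera_matrix=f["K"],world_to_cam=f["W"]); d=f["d"]
K,W=f["K"],f["W"]
def xyz(u,v,k=1):
    z=np.median(d[int(v)-k:int(v)+k+1,int(u)-k:int(u)+k+1]); c=np.linalg.inv(K)@[u,v,1]*z
    return W[:3,:3].T@(c-W[:3,3])
for n,u,v in[("head far",275,190),("head",280,220),("tail",281,297),("tail lo",281,301),("barrel1",277,245),("barrel2",280,275),("dish",240,230),("key shank",386,255),("key eye",387,186),("key bit",388,288)]:
    print(n,np.round(xyz(u/1.5,v/1.5,0),4))
f5=np.load("pics/w5.png.npz"); M5=dict(camera_matrix=f5["K"],world_to_cam=f5["W"])
r=lambda c,z:ray("wrist",np.array(c)/1.5,z,M5)
print("whistle barrel",r((392,336),.02),"mouth end",r((427,344),.015),"mouth start",r((404,340),.015),"ring",r((373,329),.010))
E
```

```text
head far [ 0.5764 -0.0405  0.0376]
head [ 0.5783 -0.0628  0.0375]
tail [ 0.5728 -0.1267  0.0322]
tail lo [ 0.5734 -0.129   0.0354]
barrel1 [ 0.5735 -0.0829  0.0339]
barrel2 [ 0.5738 -0.1075  0.0334]
dish [ 0.5352 -0.0763  0.0052]
key shank [ 0.6587 -0.0954  0.0149]
key eye [ 0.6594 -0.0392  0.0147]
key bit [ 0.6605 -0.1243  0.0154]
whistle barrel [0.50778483 0.3255695  0.02      ] mouth end [0.53949894 0.31527913 0.015     ] mouth start [0.5186986  0.31925718 0.015     ] ring [0.49078289 0.32778531 0.01      ]
```

Key and torch are flat: the shank top is at 0.015 and the torch barrel top at 0.034. Now the whistle.

```bash
python3 - <<'E'
from h import *
pick(.5077,.324,.001,np.pi/2-.16,40)
place(.5696,.043,.007,0.0)
go(.61,-.02,.25,0.0)
look("w8.png",["whistle_mid","tally_mid","torch_mid","key_eye","pencil_tube_mid","pocket_ashtray_mid"],[.015,.019,.021,.01,.014,.011])
im,d=env.camera("top"); save("top1.png",im)
for t,z in(("pencil_tube_mid",.014),("pocket_ashtray_mid",.011)):
    print(t,[(round(r["score"],2),np.round(ray("top",r["point"],z),3)) for r in env.landmark_of("top",t)])
print(env.get_clock())
E
```

```text
pick hit False [0.5078 0.3241 0.0013] w 0.0221
w after 0.0226 t 34.6083
place hit True [0.5687 0.0431 0.0063]
whistle_mid 0.63 [229. 111.] [0.5725 0.0468 0.015 ]
tally_mid 0.75 [298. 115.] [0.6656 0.0411 0.019 ]
torch_mid 0.48 [295. 114.] [0.6613 0.0431 0.021 ]
key_eye 0.7 [294. 189.] [ 0.6648 -0.0652  0.01  ]
pocket_ashtray_mid 0.68 [119. 280.] [ 0.3786 -0.2255  0.011 ]
pencil_tube_mid []
pocket_ashtray_mid []
39.475
```

View pics/w8.png

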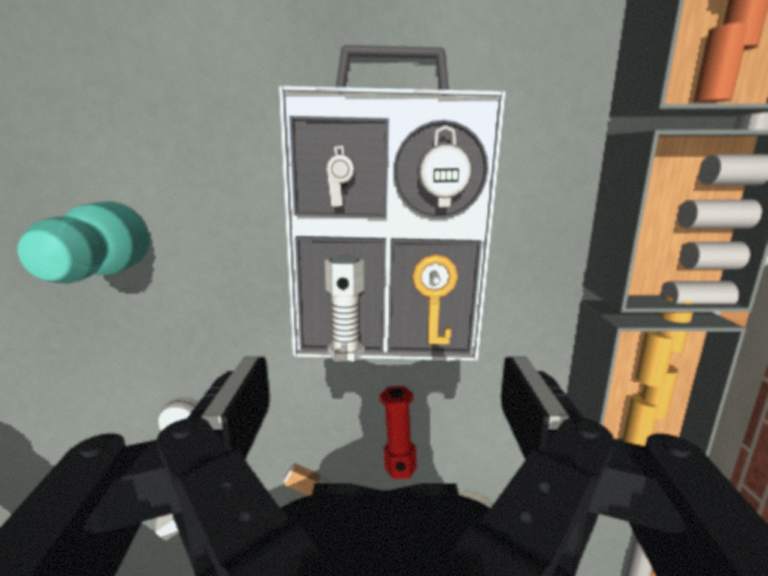

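```bash
python3 - <<'E'
from h import *
f=np.load("pics/w8.png.npz"); d=f["d"];K,W=f["K"],f["W"]
for n,u,v in[("wh top",341,168),("wh L",332,168),("wh R",350,168),("mouth",336,200),("tally",445,162),("tally lo",445,188),("torch head",345,270),("barrel",345,318)]:
    u,v=u/1.5,v/1.5; z=d[int(v),int(u)]; print(n,np.round(W[:3,:3].T@(np.linalg.inv(K)@[u,v,1]*z-W[:3,3]),4))
env.finish_job()
E
```

```text
wh top [0.5714 0.0458 0.0242]
wh L [0.5638 0.0459 0.027 ]
wh R [0.5794 0.0458 0.0255]
mouth [0.5658 0.0181 0.0235]
tally [0.661  0.0508 0.0339]
tally lo [0.662  0.0292 0.0338]
torch head [ 0.5734 -0.0433  0.038 ]
barrel [ 0.5716 -0.0916  0.0355]
the job is handed in; nothing more can be done
```

I packed the grab tray and handed the job in at about 40 s on the robot's clock; no verdict is reported. I placed the torch, tally counter, key and whistle one at a time and only moved those four.

Last wrist picture and depth readings before handing in:
- **Torch:** it lies level along its dish with the lens to the handle. Its middle sits about 16 mm behind the dish centre, inside the 1–26 mm band. Its tail is only about 3 mm from the end wall.
- **Tally counter:** it is level, window up, within a few millimetres of the round dish's centre.
- **Whistle:** it lies on its side about 3 mm from the square dish's centre. Its top read 24–27 mm above the shelf, against 25 mm expected.
- **Key:** its eye is round the post and the whole key lies flat, with its top at 15 mm from eye to bit. The network's last point for the eye was about 10 mm off what I saw in the picture; I trusted the picture.

**Look-alikes:** the ashtray was still within about 5 mm of its first position. The last search in the top picture found neither the pencil tube nor the ashtray. The tube was only partly visible in the wrist picture, so its position is unconfirmed, though the arm never worked low near it.

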